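Scoop steel slugs onto the balance

ROBOT

A 6-joint arm with a two-finger parallel gripper is mounted at the origin on the work surface. World frame = base frame: x ahead of the robot, y to its left, z up, the work surface at z = 0. Lengths are in mm, angles in degrees, forces in N, time in s.
With the tool pointing down it reaches from about 350 to 850 mm from the base axis. Payload 8.1 kg.
Tool frame: the origin (TCP) lies midway between the tips of the shut fingers; the grasp point (between the pads) lies 19 mm behind it; z points along the fingers, y is the line along which they close (so a half turn about z gives the same grasp; the last joint's range is limited). The gripper opens to 85 mm and grips with 20 to 120 N. Pads are 22 mm wide; open, the fingers measure 114 mm over their backs; the gripper's body (76 mm by 85 mm) begins 54 mm behind the grasp point. The pads swing forward as they close: fully open they stand 13 mm farther back than shut.
Start: joints at [-76.857, 7.471, 85.268, -0, 87.261, -4.893], TCP at [185.796, -570.513, 231.292] pointing down, gripper open.
Joint ranges: [-169.43, 169.43], [-51.17, 129.36], [1.28, 143.12], [-76.62, 256.62], [0, 156.53], [-152.29, 152.29]. Speed limits (degrees/s): [136.94, 136.94, 159.86, 180, 180, 180].

INTERFACE

Orientations are given as [roll, pitch, yaw] about the fixed x, y, z axes, in that order (R = Rz(yaw) Ry(pitch) Rx(roll)).
In Python, from bench import sensors, optics, r gives the robot as it stands.
- The arm moves only by the tool apply_moves, never from a script. Its argument "targets" is a list of rows, each a list of 7 numbers: the shift along the tool's x, y, z in mm, then the turn, a rotation vector about the tool's x, y, z in rad, then the closure, from 0 (fully open) to 1 (shut). In form: [[x, y, z, wx, wy, wz, claw], ...]. A call has 1 to 20 rows; each row shifts and turns the commanded pose from where the row before left it, along the tool's axes as they then stand; what a row does not reach is not made up. A row lasts 1/8 s, in which the tool goes at most 62.5 mm and 10.7 degrees, less where a joint would pass 70% of its speed; a pose out of reach is approached as far as the arm can. A call is refused whole if a number of a shift passes 62.5 or a number of a turn 0.188, either way. A call with a gripper value outside its range is refused whole. The fingers move at their own pace and stop on an object; "force" is the grip in N (left out, the last holds). Time passes only in rows, so rows that do not move let the fingers close. It gives the time, the measured TCP pose, the force, the opening and the grip force at its end, in the units of the state.
- sensors.sense(): the state, without advancing time (a new reading comes with each control period).
- optics.snapshot(name): name is "scene" or "top"; returns the picture (400x640x3 uint8, red, green, blue); there is no depth.
- optics.get_calibration(name): a dict with "camera_matrix" (3x3 intrinsics, pixels), "dist_coeffs" ([k1, k2, p1, p2, k3] as OpenCV has them; the pictures are not rectified), "pose" (4x4, takes a point from camera to world coordinates). Camera axes: x right, y down, z forward; pixel columns grow to the right and rows downward; lengths in mm; the calibration is good to about 2 mm. A picture is of the moment at which its call begins. get_calibration takes no time and is no camera call.
- r.hand_in(): hands the job in; it is judged then, once.
The state is a dict: "time": time; "joint_pos": joint angles; "qd": joint speeds; "joint_efforts": joint torques, N m; "tool_pos": TCP position; "tcp_rot": TCP orientation; "ft_force": force on the tool from outside, world axes, zero at the start; "wrist_torque": the same for the moment, N m; "finger_gap": finger opening in mm; "grip_force": force on a finger pad.
Only numpy, scipy, OpenCV 4.12 (cv2) and the standard library are available. Lean on these libraries where they do the work, as an engineer would, in place of code of your own. Each camera call takes 0.05 s, during which the arm holds its last target. There are 200 camera calls.

TASK

With the scoop that stands on the mat, take steel slugs out of the stock bin and tip at least three of them into the dish of the balance; the gripper itself must not touch any slug. Spill nothing: every slug must end up in the dish or back in the bin. Then stand the scoop upright on the mat again, and leave the jar, the tool cup and the calculator where they are.

Things in the scene. Friction and masses are not known exactly. Their poses are not given: they have to be found in the camera images.
- scoop: Loose aluminium scoop, 0.16 kg. Flat tray 90 (x) by 74 (y) mm of 2 to 2.5 mm sheet, open on top and at the nose (+x); sides 30 mm high over the rear 55 mm (none in front of x = +10), back wall 34 mm at x = -45. A thin neck on the back wall carries a black grip bar along x: 18 wide (y), x = -90 to -20, z = 68 to 88 mm. Origin: centre of the tray's underside; z up. Starts standing on the mat.
- scoop_grip (a point): A point in the middle of the scoop's grip bar where it can be pinched from above across y: 50 mm behind and 78 mm above the scoop's origin.
- scoop_nose (a point): Middle of the scoop's front lower edge (nose), 45 mm ahead of the scoop's origin; same axes as the scoop.
- bin: Grey open stock bin, fixed. Inside 150 mm wide (y); flat floor from x = -120 to +85 mm, 4 mm above the bench; walls 4 mm, rim 49 mm above the bench. Sides and -x end vertical; the +x end leans out from the floor (x = +85) to the rim (x = +106). Origin at bench level on its centre line; x towards the leaning end. The slugs start near it; the floor at x below -12 mm is free.
- balance: White bench balance, fixed, 225 (x) by 170 (y) by 46 mm high, with display and keys at its -x side and a round steel weighing dish on top. Origin on the bench below the dish's centre; its body spans x = -133 to +93 mm.
- dish_floor (a point): Centre of the dish's inner floor, 60 mm above the bench. Inside, the dish is 118 mm across at the floor and 142 mm at the rim; the rim is 30 mm above this point (90 mm above the bench).
- mat: Black rubber mat, fixed flat on the bench, 200 (x) by 130 (y) by 4 mm thick; origin at the centre of its underside (top surface 4 mm higher).
- jar: Bystander: amber jar with black cap, 60 mm across, 85 mm high, standing loose; origin at the centre of its underside.
- tool_cup: Bystander: white cup, 72 mm across, 85 mm high, with screwdrivers up to 150 mm high, standing loose; origin at the centre of its underside.
- calculator: Bystander: grey pocket calculator, 85 (x) by 145 (y) by 19 mm, lying loose; origin at the centre of its underside.
- slug0: Steel slug 1 of 8, all alike: solid round bar with domed ends, 18 mm in diameter, 26 mm long over the domes, 40 g, loose, starts lying in the bin. Origin at its centre, x along its axis.
- slug1: Steel slug 2 of 8, all alike: solid round bar with domed ends, 18 mm in diameter, 26 mm long over the domes, 40 g, loose, starts lying in the bin. Origin at its centre, x along its axis.
- slug2: Steel slug 3 of 8, all alike: solid round bar with domed ends, 18 mm in diameter, 26 mm long over the domes, 40 g, loose, starts lying in the bin. Origin at its centre, x along its axis.
- slug3: Steel slug 4 of 8, all alike: solid round bar with domed ends, 18 mm in diameter, 26 mm long over the domes, 40 g, loose, starts lying in the bin. Origin at its centre, x along its axis.
- slug4: Steel slug 5 of 8, all alike: solid round bar with domed ends, 18 mm in diameter, 26 mm long over the domes, 40 g, loose, starts lying in the bin. Origin at its centre, x along its axis.
- slug5: Steel slug 6 of 8, all alike: solid round bar with domed ends, 18 mm in diameter, 26 mm long over the domes, 40 g, loose, starts lying in the bin. Origin at its centre, x along its axis.
- slug6: Steel slug 7 of 8, all alike: solid round bar with domed ends, 18 mm in diameter, 26 mm long over the domes, 40 g, loose, starts lying in the bin. Origin at its centre, x along its axis.
- slug7: Steel slug 8 of 8, all alike: solid round bar with domed ends, 18 mm in diameter, 26 mm long over the domes, 40 g, loose, starts lying in the bin. Origin at its centre, x along its axis.
Things that resemble listed ones, but are neither listed nor needed, are in the scene too. Leave any green or orange look-alike of the scoop alone.

How it is judged:
By the outcome, as a careful person would: the job done as asked, in the order asked, and still so for the second after the job is handed in, with the robot touching nothing.
It also fails if it takes over 72 s, if anything falls off the work surface, if the arm or the gripper's body presses on something with over 40 N, if the wrist force passes 120 N, or if a joint passes its speed limit or range.

## Working session

There is one attempt and no reset: what is moved stays moved. The work goes in short steps, Python scripts to look and compute and a tool call to move; the robot and the scene stay as the last step left them, time stands still between calls to the robot, and variables do not carry over. Pictures are saved under pics/ and viewed, at most 10 in all, crops included, and the job is handed in when it is done.

Besides the shell and the picture viewer there is one more tool, called after "Request:" as a command line: name --pt "numbers of a row" for each row, then --argument value for the rest. apply_moves: Moves the arm, as the interface text tells. Its arguments: {"type":"object","properties":{"targets":{"type":"array"},"force":{"type":"number"}},"required":["targets"]}

```bash
mkdir -p pics; ls
python3 - <<'E'
from bench import sensors, optics, r
import cv2
for n in("scene","top"):
    cv2.imwrite(f"pics/{n}0.png",optics.snapshot(n)[:,:,::-1]); c=optics.get_calibration(n); print(c)
print(sensors.sense())
E
```

```text
pics
{'camera_matrix': array([[432.92743   ,   0.        , 319.79329938],
       [  0.        , 432.92743   , 201.13714288],
       [  0.        ,   0.        ,   1.        ]]), 'dist_coeffs': array([-0.05373747,  0.        ,  0.        ,  0.        ,  0.        ]), 'pose': array([[ 4.09381857e-01,  7.71090583e-01, -4.87673875e-01,
         1.00537210e+03],
       [ 9.12328777e-01, -3.41340156e-01,  2.26148404e-01,
        -2.14376963e+02],
       [ 7.91822799e-03, -5.37499963e-01, -8.43226595e-01,
         9.51703077e+02],
       [ 0.00000000e+00,  0.00000000e+00,  0.00000000e+00,
         1.00000000e+00]])}
{'camera_matrix': array([[392.73298441,   0.        , 319.58496212],
       [  0.        , 392.73298441, 204.55825417],
       [  0.        ,   0.        ,   1.        ]]), 'dist_coeffs': array([-0.06727601,  0.        ,  0.        ,  0.        ,  0.        ]), 'pose': array([[-1.85770240e-02, -9.94521306e-01,  1.02870143e-01,
         3.92041652e+02],
       [-9.99430651e-01,  1.55727613e-02, -2.99309803e-02,
         4.05294092e+01],
       [ 2.81650255e-02, -1.03367603e-01, -9.94244371e-01,
         1.18122709e+03],
       [ 0.00000000e+00,  0.00000000e+00,  0.00000000e+00,
         1.00000000e+00]])}
{'time': 0.1, 'joint_pos': array([-7.68544518e+01,  7.51105783e+00,  8.53227400e+01, -9.99133589e-04,
        8.72608266e+01, -4.89328027e+00]), 'qd': array([ 0.09960272, -0.10064908, -0.07587074, -0.00350524,  0.00025762,
       -0.00335106]), 'joint_efforts': array([ 4.87137768e-04, -5.70953178e+01, -5.01943767e+01, -2.12007963e-04,
        8.10065889e-03, -2.31743593e-05]), 'tool_pos': array([ 185.69867817, -570.02789745,  230.34930883]), 'tcp_rot': array([-1.79905635e+02, -7.07719201e-03,  1.80388712e+01]), 'ft_force': array([-0.29343983,  0.19114383,  0.01587245]), 'wrist_torque': array([ 0.04672619, -0.01694778, -0.03099527]), 'grip_force': 0.0, 'finger_gap': 85.63882863393187}
```

View pics/scene0.png

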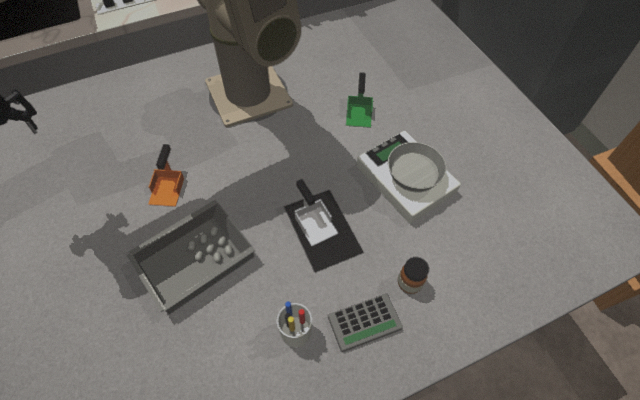

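View pics/top0.png

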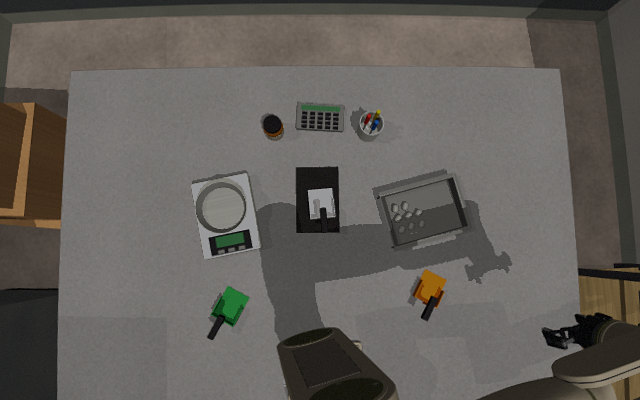

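The scene holds three scoop look-alikes. In the top view they are the aluminium one on the mat at (320,205), the green one at (228,305) and the orange one at (430,288). By the description it is the aluminium one. The slugs are at top (405,218), at the left end of the bin. The dish is at (221,207), and the jar (272,126), cup (371,122) and calculator (320,117) lie farther out. Next is a close crop to check.

```bash
cat > h.py <<'E'
import cv2, numpy as np
from bench import sensors, optics, r
def ray(n,px):
    c=optics.get_calibration(n); K,d,P=c["camera_matrix"],c["dist_coeffs"],c["pose"]
    u=cv2.undistortPoints(np.float64(px).reshape(-1,1,2),K,d).reshape(-1,2)
    return P[:3,3],np.c_[u,np.ones(len(u))]@P[:3,:3].T
def onz(n,px,z):
    o,d=ray(n,px); return (o+d*((z-o[2])/d[:,2])[:,None])[:,:2]
def proj(n,X):
    c=optics.get_calibration(n); Pi=np.linalg.inv(c["pose"])
    return cv2.projectPoints(np.float64(X).reshape(-1,1,3),cv2.Rodrigues(Pi[:3,:3])[0],Pi[:3,3],c["camera_matrix"],c["dist_coeffs"])[0].reshape(-1,2)
E
python3 - <<'E'
import cv2,numpy as np
t=cv2.imread("pics/top0.png"); s=cv2.imread("pics/scene0.png")
f=lambda i,x,y,w,h:cv2.resize(i[y:y+h,x:x+w],(400,300),interpolation=cv2.INTER_CUBIC)
a=np.hstack([f(t,278,160,100,75),f(t,370,165,100,75)])
b=np.hstack([f(s,275,172,100,75),f(s,125,200,140,105)])
cv2.imwrite("pics/crop0.png",np.vstack([a,b]))
E
```

```text
(no output)
```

View pics/crop0.png

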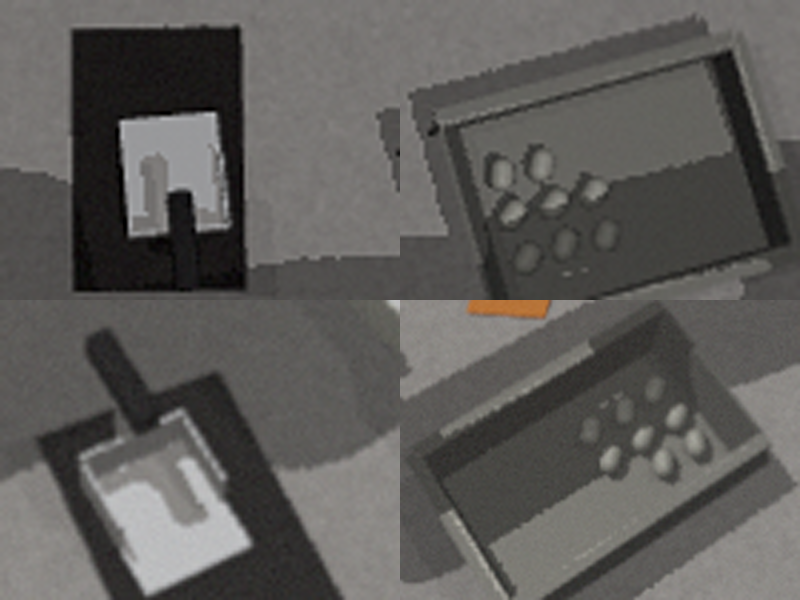

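The crop shows the aluminium scoop on the mat: top nose corners (307.7,190.2) and (331.7,188.2), bare tray, and grip bar towards the robot. The bin's leaning end with all eight slugs is at its left (+y) end, with the free floor on the right.

Run:
```python
from h import *
t=cv2.imread("pics/top0.png"); s=cv2.imread("pics/scene0.png")
p=lambda m,*a: print(m,np.round(np.array(a[0]),1).tolist())
p("nose top",onz("top",[(307.7,190.2),(331.7,188.2)],6.5)); p("nose scene",onz("scene",[(312,245.75),(337.5,233.25)],6.5))
p("rear top",onz("top",[(310,219.2),(335.5,217.5)],36))
p("rim top",onz("top",[(379.5,192.5),(453.75,174.25),(466.25,225.75)],49)); p("rim scene",onz("scene",[(254.5,249),(163.5,305),(128.5,256),(214.3,203.5)],49))
p("floor top",onz("top",[(385.5,197.5),(447,180.5),(462.5,226.25)],4))
# grip bar: black in crop regions
for n,im,(x,y,w,h) in(("top",t,(310,203,26,40)),("scene",s,(290,174,28,34))):
    pass
def comps(n,im,box,lo,hi,z,amin):
    x,y,w,h=box; c=im[y:y+h,x:x+w]; m=cv2.inRange(c,np.array(lo),np.array(hi))
    for k in cv2.findContours(m,cv2.RETR_EXTERNAL,cv2.CHAIN_APPROX_NONE)[0]:
        if cv2.contourArea(k)<amin: continue
        q=cv2.minAreaRect(k+np.array([x,y])); print(n,np.round(q[0],1),np.round(q[1],1),round(q[2]),"xy",onz(n,[q[0]],z).round(1).tolist(),"corners",onz(n,cv2.boxPoints(q),z).round(0).tolist())
print("mat");comps("top",t,(288,160,60,78),[0]*3,[32]*3,4,300)
print("slugs")
for cx,cy in [(500,172),(541,162),(513,210),(555,199),(595,189),(527,257),(566,243),(606,235)]:
    p("",onz("top",[(370+(cx-400)/4,165+cy/4)],13))
crop=lambda i,x,y,w,h:cv2.resize(i[y:y+h,x:x+w],(400,300),interpolation=cv2.INTER_CUBIC)
cv2.imwrite("pics/crop1.png",np.vstack([np.hstack([crop(t,180,165,100,75),crop(s,340,120,140,105)]),np.hstack([crop(t,300,200,48,36),crop(s,280,170,60,45)])]))
```

```text
nose top [[557.7, 40.2], [562.7, -32.4]]
nose scene [[568.4, -30.8], [562.4, 40.6]]
rear top [[468.0, 34.8], [471.7, -39.8]]
rim top [[541.9, -169.6], [593.6, -394.8], [439.7, -424.1]]
rim scene [[541.9, -164.0], [589.3, -389.5], [441.7, -436.7], [384.3, -213.0]]
floor top [[532.3, -195.8], [582.3, -389.6], [440.3, -430.7]]
mat
top [317.  199.5] [65. 42.] 90 xy [[529.3, 12.6]] corners [[630.0, 75.0], [628.0, -53.0], [430.0, -49.0], [432.0, 77.0]]
slugs
 [[498.9, -221.7]]
 [[506.0, -253.3]]
 [[470.1, -230.5]]
 [[477.8, -262.9]]
 [[484.9, -293.8]]
 [[434.6, -239.8]]
 [[444.5, -269.9]]
 [[450.0, -300.7]]
```

View pics/crop1.png

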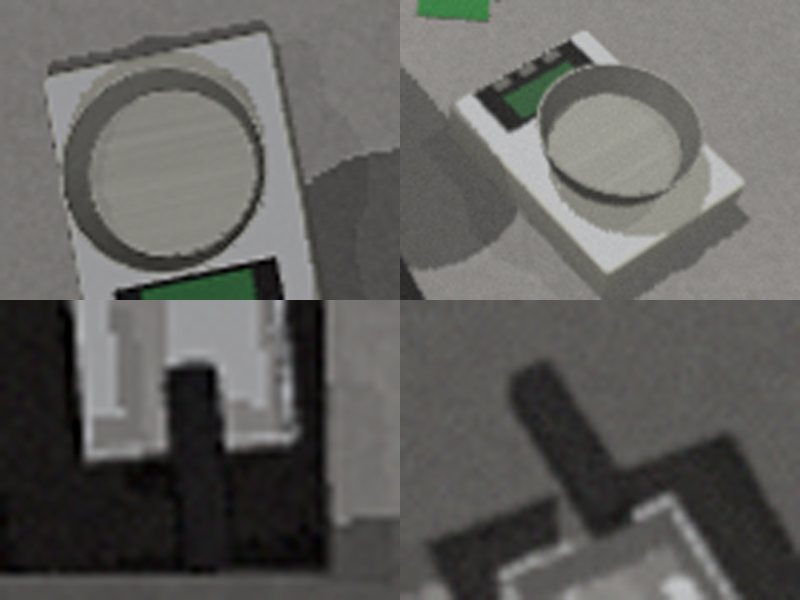

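The crop gives the dish rim centre at top (221.1,207.3) and scene (417,165.5). The bar ends are at top (322.8,207.4)/(324.8,232.4) and scene (310.75,203)/(300.25,180.5).

```bash
cat >> h.py <<'E'
from scipy.spatial.transform import Rotation as Ro
def frame(yaw,pitch=0):   # tool orientation carrying the scoop at heading yaw, nose-down pitch (deg)
    return Ro.from_euler('ZY',[yaw,pitch],degrees=True)*Ro.from_euler('x',180,degrees=True)
def cur():
    s=sensors.sense(); return np.array(s["tool_pos"]),Ro.from_euler('xyz',s["tcp_rot"],degrees=True)
def rows(p0,R0,p1,R1,n):  # straight line, even turn
    w=(R0.inv()*R1).as_rotvec()/n; R=R0; o=[]
    for i in range(n):
        o.append(np.r_[R.inv().apply((p1-p0)/n),w]); R=R*Ro.from_rotvec(w)
    for a in o: print([*a[:3].round(1).tolist(),*a[3:].round(4).tolist()])
    return p1,R1
E
python3 - <<'E'
from h import *
print("bar top",onz("top",[(322.8,207.4),(324.8,232.4)],92).round(1).tolist()); print("bar scene",onz("scene",[(310.75,203),(300.25,180.5)],90).round(1).tolist())
print("dish rim",onz("top",[(221.1,207.3)],90).round(1),onz("scene",[(417,165.5)],90).round(1), "floor",onz("top",[(224.25,208.25)],60).round(1))
p,R=cur(); rows(p,R,np.array([468,-3,160.]),frame(4.4),14)
E
```

```text
bar top [[496.6, -1.1], [427.0, -5.3]]
bar scene [[503.1, -4.9], [433.4, -2.4]]
dish rim [[501.6 282.2]] [[509.  282.7]] floor [[501.7 279.7]]
[31.7, -32.3, 5.1, -0.0001, 0.0, 0.017]
[31.2, -32.8, 5.1, -0.0001, 0.0, 0.017]
[30.6, -33.3, 5.1, -0.0001, 0.0, 0.017]
[30.0, -33.8, 5.1, -0.0001, 0.0, 0.017]
[29.4, -34.3, 5.1, -0.0001, 0.0, 0.017]
[28.9, -34.8, 5.1, -0.0001, 0.0, 0.017]
[28.3, -35.3, 5.1, -0.0001, 0.0, 0.017]
[27.7, -35.8, 5.1, -0.0001, 0.0, 0.017]
[27.0, -36.3, 5.1, -0.0001, 0.0, 0.017]
[26.4, -36.7, 5.0, -0.0001, 0.0, 0.017]
[25.8, -37.2, 5.0, -0.0001, 0.0, 0.017]
[25.2, -37.6, 5.0, -0.0001, 0.0, 0.017]
[24.5, -38.0, 5.0, -0.0001, 0.0, 0.017]
[23.9, -38.4, 5.0, -0.0001, 0.0, 0.017]
```

Request:
apply_moves --pt "31.7 -32.3 5 0 0 0.017 0" --pt "31.2 -32.8 5 0 0 0.017 0" --pt "30.6 -33.3 5 0 0 0.017 0" --pt "30 -33.8 5 0 0 0.017 0" --pt "29.4 -34.3 5 0 0 0.017 0" --pt "28.9 -34.8 5 0 0 0.017 0" --pt "28.3 -35.3 5 0 0 0.017 0" --pt "27.7 -35.8 5 0 0 0.017 0" --pt "27 -36.3 5 0 0 0.017 0" --pt "26.4 -36.7 5 0 0 0.017 0" --pt "25.8 -37.2 5 0 0 0.017 0" --pt "25.2 -37.6 5 0 0 0.017 0" --pt "24.5 -38 5 0 0 0.017 0" --pt "23.9 -38.4 5 0 0 0.017 0" --pt "0 0 0 0 0 0 0" --pt "0 0 0 0 0 0 0"

```text
time: 2.1
tool_pos: [467.7, -3.8, 160.9]
tcp_rot: [180.0, 0.1, 4.5]
ft_force: [-0.5, 0.4, 0.3]
finger_gap: 85.3
grip_force: 0.0
```

Request:
apply_moves --pt "-2 0 30 0 0 0 0" --pt "0 0 30 0 0 0 0" --pt "0 0 20 0 0 0 0" --pt "0 0 10 0 0 0 0" --pt "0 0 8 0 0 0 0" --pt "0 0 0 0 0 0 0" --pt "0 0 0 0 0 0 1" --pt "0 0 0 0 0 0 1" --pt "0 0 0 0 0 0 1" --pt "0 0 0 0 0 0 1" --pt "0 0 0 0 0 0 1" --pt "0 0 0 0 0 0 1" --pt "0 0 0 0 0 0 1" --pt "0 0 0 0 0 0 1" --force 110

```text
time: 3.85
tool_pos: [466.6, -3.8, 63.8]
tcp_rot: [180.0, -0.0, 4.4]
ft_force: [-0.5, 1.5, 4.5]
finger_gap: 15.6
grip_force: 108.1
```

Run:
```python
from h import *
p,R=cur();print(p,R.as_euler('xyz',degrees=True),sensors.sense()["finger_gap"])
im={n:optics.snapshot(n)[:,:,::-1] for n in("top","scene")}
f=lambda i,x,y:cv2.resize(np.ascontiguousarray(i[y:y+75,x:x+100]),(400,300),interpolation=cv2.INTER_CUBIC)
cv2.imwrite("pics/grasp.png",np.hstack([f(im["top"],278,160),f(im["scene"],265,172)]))
```

```text
[466.60920795  -3.78661236  63.8159759 ] [ 1.79997589e+02 -4.75220446e-02  4.40195559e+00] 15.60305768104287
```

View pics/grasp.png

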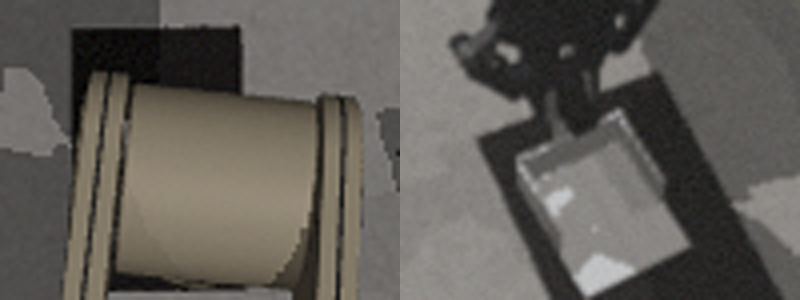

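```bash
cat >> h.py <<'E'
BO=np.array([487.,-292]); BY=102.4
def binp(x,y):
    a=np.radians(BY); return BO+x*np.array([np.cos(a),np.sin(a)])+y*np.array([-np.sin(a),np.cos(a)])
NOSE=np.array([96.,0,60]); REAR=np.array([6.,0,60])  # in tool axes
def tcp(pt,xyz,yaw,pitch):
    R=frame(yaw,pitch); return np.array(xyz)-R.apply(pt),R
E
python3 - <<'E'
from h import *
p,R=cur(); p=p+[0,0,106]
q,Q=tcp(NOSE,[*binp(-24,-12),70],BY,4); print(q,Q.as_euler('xyz',degrees=True))
rows(p,R,q,Q,18)
E
```

```text
[ 523.53933974 -402.30770067  136.5504645 ] [180.    4.  102.4]
[1.5, 22.3, 1.9, -0.0033, -0.0029, -0.095]
[-0.7, 22.3, 1.9, -0.0033, -0.0029, -0.095]
[-2.8, 22.2, 2.0, -0.0033, -0.0029, -0.095]
[-4.9, 21.8, 2.1, -0.0033, -0.0029, -0.095]
[-6.9, 21.2, 2.2, -0.0033, -0.0029, -0.095]
[-8.9, 20.5, 2.3, -0.0033, -0.0029, -0.095]
[-10.8, 19.5, 2.4, -0.0033, -0.0029, -0.095]
[-12.6, 18.4, 2.5, -0.0033, -0.0029, -0.095]
[-14.3, 17.1, 2.6, -0.0033, -0.0029, -0.095]
[-15.8, 15.7, 2.6, -0.0033, -0.0029, -0.095]
[-17.2, 14.1, 2.7, -0.0033, -0.0029, -0.095]
[-18.5, 12.4, 2.8, -0.0033, -0.0029, -0.095]
[-19.6, 10.6, 2.9, -0.0033, -0.0029, -0.095]
[-20.5, 8.7, 3.0, -0.0033, -0.0029, -0.095]
[-21.2, 6.7, 3.1, -0.0033, -0.0029, -0.095]
[-21.7, 4.7, 3.2, -0.0033, -0.0029, -0.095]
[-22.1, 2.6, 3.3, -0.0033, -0.0029, -0.095]
[-22.2, 0.5, 3.3, -0.0033, -0.0029, -0.095]
```

Request:
apply_moves --pt "0 0 -6 0 0 0 1" --pt "0 0 -20 0 0 0 1" --pt "0 0 -30 0 0 0 1" --pt "0 0 -30 0 0 0 1" --pt "0 0 -20 0 0 0 1" --pt "0 0 0 0 0 0 1"

```text
time: 4.7
tool_pos: [467.2, -4.0, 170.8]
tcp_rot: [180.0, -0.2, 4.4]
ft_force: [0.3, -0.8, -2.8]
finger_gap: 16.0
grip_force: 107.2
```

Request:
apply_moves --pt "1.5 22.3 1.9 -0.0033 -0.0029 -0.095 1" --pt "-0.7 22.3 1.9 -0.0033 -0.0029 -0.095 1" --pt "-2.8 22.2 2 -0.0033 -0.0029 -0.095 1" --pt "-4.9 21.8 2.1 -0.0033 -0.0029 -0.095 1" --pt "-6.9 21.2 2.2 -0.0033 -0.0029 -0.095 1" --pt "-8.9 20.5 2.3 -0.0033 -0.0029 -0.095 1" --pt "-10.8 19.5 2.4 -0.0033 -0.0029 -0.095 1" --pt "-12.6 18.4 2.5 -0.0033 -0.0029 -0.095 1" --pt "-14.3 17.1 2.6 -0.0033 -0.0029 -0.095 1" --pt "-15.8 15.7 2.6 -0.0033 -0.0029 -0.095 1" --pt "-17.2 14.1 2.7 -0.0033 -0.0029 -0.095 1" --pt "-18.5 12.4 2.8 -0.0033 -0.0029 -0.095 1" --pt "-19.6 10.6 2.9 -0.0033 -0.0029 -0.095 1" --pt "-20.5 8.7 3 -0.0033 -0.0029 -0.095 1" --pt "-21.2 6.7 3.1 -0.0033 -0.0029 -0.095 1" --pt "-21.7 4.7 3.2 -0.0033 -0.0029 -0.095 1" --pt "-22.1 2.6 3.3 -0.0033 -0.0029 -0.095 1" --pt "-22.2 0.5 3.3 -0.0033 -0.0029 -0.095 1" --pt "0 0 0 0 0 0 1" --pt "0 0 0 0 0 0 1"

```text
time: 7.2
tool_pos: [522.3, -401.4, 134.4]
tcp_rot: [-179.9, 3.9, 102.3]
ft_force: [0.2, 0.4, -1.5]
finger_gap: 16.2
grip_force: 107.4
```

Run:
```python
from h import *
p,R=cur();print(p,R.as_euler('xyz',degrees=True))
im={n:np.ascontiguousarray(optics.snapshot(n)[:,:,::-1]) for n in("top","scene")}
f=lambda i,x,y:cv2.resize(i[y:y+90,x:x+120],(400,300),interpolation=cv2.INTER_CUBIC)
n=[p+R.apply([96,s,60]) for s in(-37,37)]
for k,o in(("top",(362,160)),("scene",(130,200))):
    print(k,((proj(k,n)-o)/120*400).round(0).tolist())
cv2.imwrite("pics/above.png",np.hstack([f(im["top"],362,160),f(im["scene"],130,200)]))
```

```text
[ 522.29666228 -401.41505879  134.40566506] [-179.90777924    3.87031767  102.33266424]
top [[237.0, 190.0], [215.0, 107.0]]
scene [[161.0, 143.0], [211.0, 223.0]]
```

View pics/above.png

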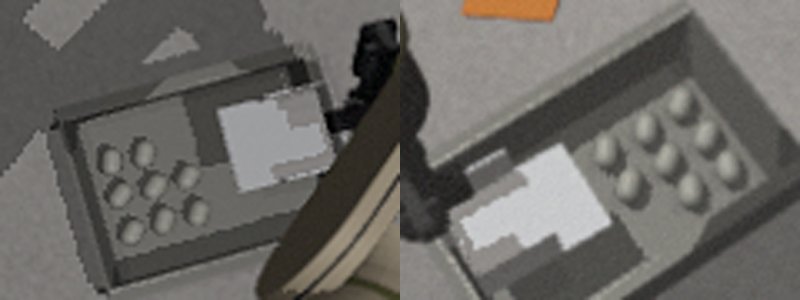

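The picture shows the scoop level in the free half of the bin, its nose at top-crop x≈230 and the first slugs at x≈190. All eight slugs lie in two- and three-slug rows.

Run:
```python
from h import *
A=[(109,159),(143,153),(118,193),(153,183),(187,175),(131,231),(162,219),(198,210)]
B=[(330,167),(292,190),(307,133),(268,158),(229,186),(282,103),(247,128),(206,150)]
a=np.radians(BY);M=np.array([[np.cos(a),np.sin(a)],[-np.sin(a),np.cos(a)]])
f=lambda n,P,o:(onz(n,np.array(P)/400*120+o,13)-BO)@M.T
x=f("top",A,(362,160));y=f("scene",B,(130,200));print(np.c_[x,y].round(0))
p,R=cur();print("nose bin",M@((p+R.apply(NOSE))[:2]-BO),(p+R.apply(NOSE))[2])
q,Q=tcp(NOSE,[*binp(-24,-14),6],BY,4);rows(p,R,q,Q,8)
```

```text
[[ 67. -28.  68. -30.]
 [ 35. -26.  37. -29.]
 [ 66.   4.  68.   4.]
 [ 33.   3.  35.   3.]
 [  1.   3.   2.  -0.]
 [ 64.  40.  66.  37.]
 [ 33.  36.  35.  34.]
 [ -1.  36.   2.  35.]]
nose bin [-22.83102115 -11.37613556] 68.83951445250824
[0.4, 0.3, 7.8, -0.0001, -0.0002, -0.0]
[0.4, 0.3, 7.8, -0.0001, -0.0002, -0.0]
[0.4, 0.3, 7.8, -0.0001, -0.0002, -0.0]
[0.4, 0.3, 7.8, -0.0001, -0.0002, -0.0]
[0.4, 0.3, 7.8, -0.0001, -0.0002, -0.0]
[0.4, 0.3, 7.8, -0.0001, -0.0002, -0.0]
[0.4, 0.3, 7.8, -0.0001, -0.0002, -0.0]
[0.4, 0.3, 7.8, -0.0001, -0.0002, -0.0]
```

Request:
apply_moves --pt "0.4 0.3 10 0 0 0 1" --pt "0.4 0.3 14 0 0 0 1" --pt "0.4 0.3 14 0 0 0 1" --pt "0.4 0.3 10 0 0 0 1" --pt "0.4 0.3 6 0 0 0 1" --pt "0.4 0.3 4 0 0 0 1" --pt "0.4 0.3 2 0 0 0 1" --pt "0 0 0 0 0 0 1"

```text
time: 8.3
tool_pos: [525.4, -403.4, 76.2]
tcp_rot: [-180.0, 4.0, 102.4]
ft_force: [0.1, -0.4, -2.1]
finger_gap: 16.2
grip_force: 107.4
```

Run:
```python
from h import *
p,R=cur();print(p,R.as_euler('xyz',degrees=True),(p+R.apply(NOSE))[2])
```

```text
[ 525.41347545 -403.37385801   76.18049021] [-179.98971561    4.01581582  102.42262717] 9.604749438724369
```

Request:
apply_moves --pt "0 0 3 0 0 0 1" --pt "0 0 1.5 0 0 0 1" --pt "0 0 1 0 0 0 1" --pt "0 0 0 0 0 0 1"

```text
time: 8.8
tool_pos: [525.4, -403.7, 70.5]
tcp_rot: [-180.0, 4.0, 102.4]
ft_force: [-0.3, 1.0, -2.0]
finger_gap: 16.0
grip_force: 107.6
```

Request:
apply_moves --pt "0 0 0.7 0 0 0 1" --pt "0 0 0.7 0 0 0 1" --pt "0 0 0 0 0 0 1"

```text
time: 9.18
tool_pos: [525.7, -404.2, 69.8]
tcp_rot: [180.0, 4.1, 102.4]
ft_force: [-1.3, -1.4, 2.5]
finger_gap: 16.2
grip_force: 108.0
```

Request:
apply_moves --pt "5 0 -0.35 0 0 0 1" --pt "8 0 -0.55 0 0 0 1" --pt "8 0 -0.55 0 0 0 1" --pt "8 0 -0.55 0 0 0 1" --pt "8 0 -0.55 0 0 0 1" --pt "8 0 -0.55 0 0 0 1" --pt "8 0 -0.55 0 0 0 1" --pt "8 0 -0.55 0 0 0 1" --pt "0 0 0 0 0 0 1"

```text
time: 10.3
tool_pos: [512.4, -342.9, 69.3]
tcp_rot: [180.0, 4.0, 102.5]
ft_force: [0.8, 0.1, 5.1]
finger_gap: 16.4
grip_force: 108.4
```

Run:
```python
from h import *
p,R=cur();N=p+R.apply(NOSE)
a=np.radians(BY);M=np.array([[np.cos(a),np.sin(a)],[-np.sin(a),np.cos(a)]]);print(M@(N[:2]-BO),N[2])
im={n:np.ascontiguousarray(optics.snapshot(n)[:,:,::-1]) for n in("top","scene")}
f=lambda i,x,y:cv2.resize(i[y:y+90,x:x+120],(400,300),interpolation=cv2.INTER_CUBIC)
cv2.imwrite("pics/push1.png",np.hstack([f(im["top"],362,160),f(im["scene"],130,200)]))
```

```text
[ 36.42172349 -13.79836811] 2.7872955437255342
```

View pics/push1.png

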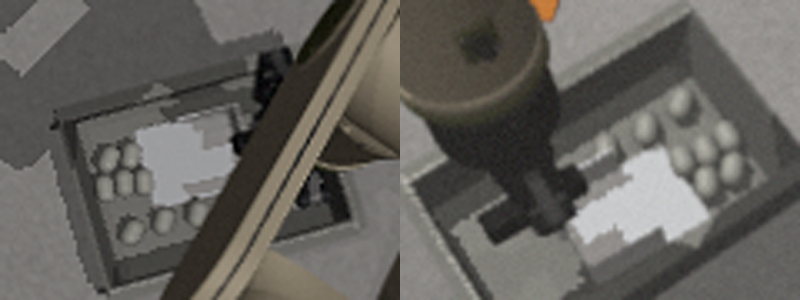

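The view shows the five target slugs bunched ahead of the nose at top crop (120,170), with the other row of three untouched. The push goes on to the leaning wall.

Request:
apply_moves --pt "6 0 -0.4 0 0 0 1" --pt "6 0 -0.4 0 0 0 1" --pt "6 0 -0.4 0 0 0 1" --pt "5 0 -0.35 0 0 0 1" --pt "0 0 0 0 0 0 1"

```text
time: 11.02
tool_pos: [507.6, -321.7, 69.5]
tcp_rot: [180.0, 4.1, 102.4]
ft_force: [0.7, -2.1, 5.8]
finger_gap: 16.1
grip_force: 108.5
```

Request:
apply_moves --pt "5 0 -0.35 0 0 0 1" --pt "5 0 -0.35 0 0 0 1" --pt "4 0 -0.3 0 0 0 1" --pt "4 0 -0.3 0 0 0 1" --pt "0 0 0 0 0 0 1"

```text
time: 11.65
tool_pos: [503.8, -304.2, 69.5]
tcp_rot: [180.0, 4.1, 102.4]
ft_force: [0.9, -2.3, 5.9]
finger_gap: 16.2
grip_force: 108.5
```

Run:
```python
from h import *
p,R=cur();N=p+R.apply(NOSE)
a=np.radians(BY);M=np.array([[np.cos(a),np.sin(a)],[-np.sin(a),np.cos(a)]]);print(M@(N[:2]-BO),N[2])
im={n:np.ascontiguousarray(optics.snapshot(n)[:,:,::-1]) for n in("top","scene")}
f=lambda i,x,y:cv2.resize(i[y:y+90,x:x+120],(400,300),interpolation=cv2.INTER_CUBIC)
cv2.imwrite("pics/push2.png",np.hstack([f(im["top"],362,160),f(im["scene"],130,200)]))
```

```text
[ 75.97138814 -13.74870958] 2.881508125517996
```

View pics/push2.png

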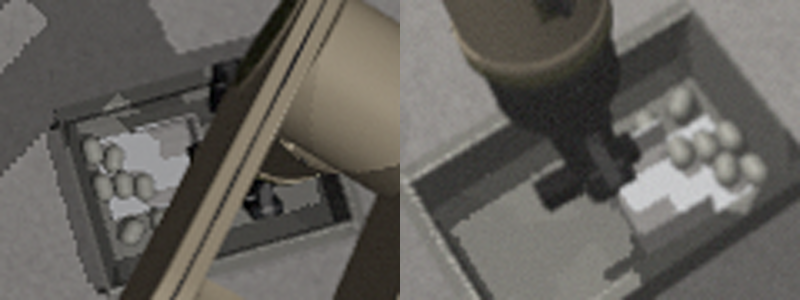

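Three slugs are on the tray (top crop (115,155), (125,185), (145,187)) and two more are at the nose and wall. A few mm further, then tilt back about the rear edge.

Request:
apply_moves --pt "3 0 -0.2 0 0 0 1" --pt "3 0 -0.2 0 0 0 1" --pt "2 0 -0.15 0 0 0 1" --pt "0 0 0 0 0 0 1"

```text
time: 12.25
tool_pos: [502.1, -296.6, 69.6]
tcp_rot: [180.0, 4.1, 102.4]
ft_force: [2.1, -2.1, 5.1]
finger_gap: 16.0
grip_force: 108.5
```

Run:
```python
from h import *
p,R=cur();N=p+R.apply(REAR);print(N,(p+R.apply(NOSE)))
# tilt back 28 deg about rear edge (rear kept at height>=8), in 2 stages
for pt in(-8,-24):
    q,Q=tcp(REAR,[*N[:2],N[2]+(3 if pt==-8 else 9)],BY,pt); print(pt);p,R=rows(p,R,q,Q,8)
```

```text
[ 501.73124987 -294.91504062    9.32239927] [ 482.42975722 -207.24317655    2.91173378]
-8
[-1.6, 0.0, -0.1, 0.0001, 0.0264, 0.0]
[-1.6, 0.0, -0.1, 0.0001, 0.0264, 0.0]
[-1.6, 0.0, -0.1, 0.0001, 0.0264, 0.0]
[-1.6, 0.0, -0.2, 0.0001, 0.0264, 0.0]
[-1.6, 0.0, -0.2, 0.0001, 0.0264, 0.0]
[-1.6, 0.0, -0.3, 0.0001, 0.0264, 0.0]
[-1.6, 0.0, -0.3, 0.0001, 0.0264, 0.0]
[-1.5, 0.0, -0.3, 0.0001, 0.0264, 0.0]
-24
[-1.9, -0.0, -0.2, 0.0, 0.0349, -0.0]
[-1.9, -0.0, -0.3, 0.0, 0.0349, -0.0]
[-1.9, -0.0, -0.4, 0.0, 0.0349, -0.0]
[-1.9, -0.0, -0.4, 0.0, 0.0349, -0.0]
[-1.9, -0.0, -0.5, 0.0, 0.0349, -0.0]
[-1.9, -0.0, -0.6, 0.0, 0.0349, -0.0]
[-1.8, -0.0, -0.6, 0.0, 0.0349, -0.0]
[-1.8, -0.0, -0.7, 0.0, 0.0349, -0.0]
```

Request:
apply_moves --pt "-1.6 0 -0.1 0 0.0264 0 1" --pt "-1.6 0 -0.1 0 0.0264 0 1" --pt "-1.6 0 -0.1 0 0.0264 0 1" --pt "-1.6 0 -0.2 0 0.0264 0 1" --pt "-1.6 0 -0.2 0 0.0264 0 1" --pt "-1.6 0 -0.3 0 0.0264 0 1" --pt "-1.6 0 -0.3 0 0.0264 0 1" --pt "-1.5 0 -0.3 0 0.0264 0 1" --pt "-1.9 0 -0.2 0 0.0349 0 1" --pt "-1.9 0 -0.3 0 0.0349 0 1" --pt "-1.9 0 -0.4 0 0.0349 0 1" --pt "-1.9 0 -0.4 0 0.0349 0 1" --pt "-1.9 0 -0.5 0 0.0349 0 1" --pt "-1.9 0 -0.6 0 0.0349 0 1" --pt "-1.8 0 -0.6 0 0.0349 0 1" --pt "-1.8 0 -0.7 0 0.0349 0 1" --pt "0 0 0 0 0 0 1"

```text
time: 14.38
tool_pos: [507.6, -324.2, 69.4]
tcp_rot: [-179.9, -24.2, 102.4]
ft_force: [-1.0, -0.9, -3.8]
finger_gap: 16.4
grip_force: 107.4
```

Run:
```python
from h import *
p,R=cur();print(p,R.as_euler('xyz',degrees=True),p+R.apply(NOSE),p+R.apply(REAR))
im={n:np.ascontiguousarray(optics.snapshot(n)[:,:,::-1]) for n in("top","scene")}
f=lambda i,x,y:cv2.resize(i[y:y+90,x:x+120],(400,300),interpolation=cv2.INTER_CUBIC)
cv2.imwrite("pics/tilt.png",np.hstack([f(im["top"],362,160),f(im["scene"],130,200)]))
```

```text
[ 507.58076534 -324.17696119   69.35744767] [-179.94944827  -24.16826678  102.35502991] [ 483.5323852  -214.63526147   53.92075649] [ 501.10161811 -294.84483896   17.07315503]
```

View pics/tilt.png

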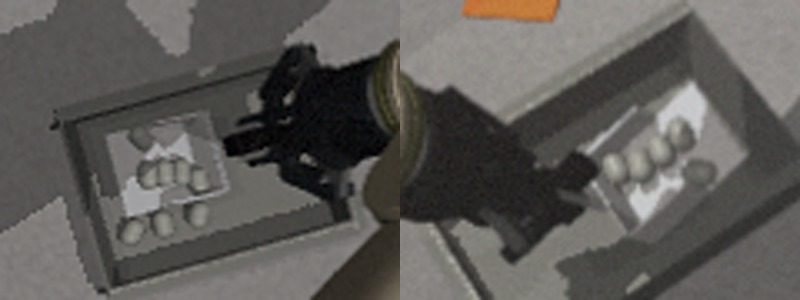

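All five slugs are on the tray: four in a row against the back, top crop (150-200,175), and one at (140,138) nearer the front. I lift a little and tilt back more, still over the bin, to settle that last one.

Run:
```python
from h import *
p,R=cur();N=p+R.apply(REAR)
q,Q=tcp(REAR,[*binp(-8,-14),N[2]+40],BY,-37);rows(p,R,q,Q,12)
```

```text
[0.1, 0.0, -2.9, -0.0001, 0.0188, -0.0]
[0.1, 0.0, -2.9, -0.0001, 0.0188, -0.0]
[0.2, 0.0, -2.9, -0.0001, 0.0188, -0.0]
[0.2, 0.0, -2.9, -0.0001, 0.0188, -0.0]
[0.3, 0.0, -2.9, -0.0001, 0.0188, -0.0]
[0.3, 0.0, -2.9, -0.0001, 0.0188, -0.0]
[0.4, 0.0, -2.9, -0.0001, 0.0188, -0.0]
[0.4, 0.0, -2.9, -0.0001, 0.0188, -0.0]
[0.5, 0.0, -2.9, -0.0001, 0.0188, -0.0]
[0.5, 0.0, -2.8, -0.0001, 0.0188, -0.0]
[0.6, 0.0, -2.8, -0.0001, 0.0188, -0.0]
[0.7, 0.0, -2.8, -0.0001, 0.0188, -0.0]
```

Request:
apply_moves --pt "0.1 0 -2.9 0 0.0188 0 1" --pt "0.1 0 -2.9 0 0.0188 0 1" --pt "0.2 0 -2.9 0 0.0188 0 1" --pt "0.2 0 -2.9 0 0.0188 0 1" --pt "0.3 0 -2.9 0 0.0188 0 1" --pt "0.3 0 -2.9 0 0.0188 0 1" --pt "0.4 0 -2.9 0 0.0188 0 1" --pt "0.4 0 -2.9 0 0.0188 0 1" --pt "0.5 0 -2.9 0 0.0188 0 1" --pt "0.5 0 -2.8 0 0.0188 0 1" --pt "0.6 0 -2.8 0 0.0188 0 1" --pt "0.7 0 -2.8 0 0.0188 0 1" --pt "0 0 0 0 0 0 1" --pt "0 0 0 0 0 0 1"

```text
time: 16.23
tool_pos: [510.7, -336.9, 101.9]
tcp_rot: [-180.0, -37.0, 102.4]
ft_force: [-0.3, 0.2, -3.9]
finger_gap: 16.0
grip_force: 107.6
```

Run:
```python
from h import *
p,R=cur();print(p,R.as_euler('xyz',degrees=True),p+R.apply(NOSE),p+R.apply(REAR))
im={n:np.ascontiguousarray(optics.snapshot(n)[:,:,::-1]) for n in("top","scene")}
f=lambda i,x,y:cv2.resize(i[y:y+90,x:x+120],(400,300),interpolation=cv2.INTER_CUBIC)
cv2.imwrite("pics/lift.png",np.hstack([f(im["top"],362,160),f(im["scene"],130,190)]))
```

```text
[ 510.70162488 -336.87438505  101.9154072 ] [-179.96791445  -37.02130273  102.40120542] [ 486.44988    -226.73864387  111.8134568 ] [ 501.88160425 -296.91911075   57.62338431]
```

View pics/lift.png

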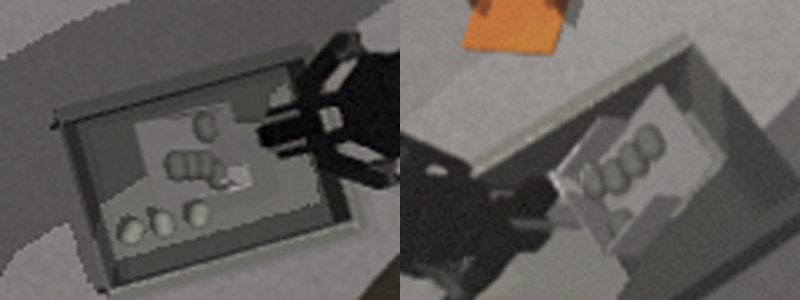

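The picture shows the fifth slug settled at the rear, scene crop (620,218), and four in a packed line. I've used all ten views, so from here I check by numbers only. Now the carry to the dish.

Run:
```python
from h import *
s=sensors.sense();print(s["joint_pos"])
p,R=cur();N=p+R.apply(REAR)
print("lift+ease");q,Q=tcp(REAR,[N[0],N[1],130],BY,-30);p,R=rows(p,R,q,Q,10)
print("carry");q,Q=tcp(NOSE,[505,258,175],90,-30);print(q);rows(p,R,q,Q,20)
```

```text
[-48.39017916  44.49090213  58.90316636  18.0796477  109.0639585
 -59.87199035]
lift+ease
[5.1, -0.0, -5.8, -0.0001, -0.0123, 0.0]
[5.0, -0.0, -5.9, -0.0001, -0.0123, 0.0]
[4.9, -0.0, -5.9, -0.0001, -0.0123, 0.0]
[4.9, -0.0, -6.0, -0.0001, -0.0123, 0.0]
[4.8, -0.0, -6.0, -0.0001, -0.0123, 0.0]
[4.7, -0.0, -6.1, -0.0001, -0.0123, 0.0]
[4.6, -0.0, -6.2, -0.0001, -0.0123, 0.0]
[4.6, -0.0, -6.2, -0.0001, -0.0123, 0.0]
[4.5, -0.0, -6.3, -0.0001, -0.0123, 0.0]
[4.4, -0.0, -6.3, -0.0001, -0.0123, 0.0]
carry
[505.         144.86156124 178.96152423]
[20.2, 4.9, 11.6, -0.0054, -0.0, 0.0094]
[20.2, 4.6, 11.7, -0.0054, -0.0, 0.0094]
[20.3, 4.4, 11.7, -0.0054, -0.0, 0.0094]
[20.3, 4.1, 11.7, -0.0054, -0.0, 0.0094]
[20.3, 3.9, 11.7, -0.0054, -0.0, 0.0094]
[20.4, 3.6, 11.8, -0.0054, -0.0, 0.0094]
[20.4, 3.4, 11.8, -0.0054, -0.0, 0.0094]
[20.4, 3.1, 11.8, -0.0054, -0.0, 0.0094]
[20.5, 2.9, 11.8, -0.0054, -0.0, 0.0094]
[20.5, 2.6, 11.8, -0.0054, -0.0, 0.0094]
[20.5, 2.4, 11.8, -0.0054, -0.0, 0.0094]
[20.5, 2.1, 11.9, -0.0054, -0.0, 0.0094]
[20.6, 1.8, 11.9, -0.0054, -0.0, 0.0094]
[20.6, 1.6, 11.9, -0.0054, -0.0, 0.0094]
[20.6, 1.3, 11.9, -0.0054, -0.0, 0.0094]
[20.6, 1.1, 11.9, -0.0054, -0.0, 0.0094]
[20.6, 0.8, 11.9, -0.0054, -0.0, 0.0094]
[20.6, 0.6, 11.9, -0.0054, -0.0, 0.0094]
[20.6, 0.3, 11.9, -0.0054, -0.0, 0.0094]
[20.6, 0.0, 11.9, -0.0054, -0.0, 0.0094]
```

Request:
apply_moves --pt "5.1 0 -5.8 0 -0.0123 0 1" --pt "5 0 -5.9 0 -0.0123 0 1" --pt "4.9 0 -5.9 0 -0.0123 0 1" --pt "4.9 0 -6 0 -0.0123 0 1" --pt "4.8 0 -6 0 -0.0123 0 1" --pt "4.7 0 -6.1 0 -0.0123 0 1" --pt "4.6 0 -6.2 0 -0.0123 0 1" --pt "4.6 0 -6.2 0 -0.0123 0 1" --pt "4.5 0 -6.3 0 -0.0123 0 1" --pt "4.4 0 -6.3 0 -0.0123 0 1" --pt "0 0 0 0 0 0 1"

```text
time: 17.7
tool_pos: [509.9, -331.6, 180.2]
tcp_rot: [180.0, -29.9, 102.5]
ft_force: [0.4, -0.3, -4.1]
finger_gap: 16.3
grip_force: 107.6
```

Request:
apply_moves --pt "5 1.2 2.9 -0.0013 0 0.0024 1" --pt "10 2.5 5.8 -0.0027 0 0.0047 1" --pt "15.3 3.6 8.8 -0.004 0 0.007 1" --pt "20.3 4.4 11.7 -0.0054 0 0.0094 1" --pt "20.3 4.1 11.7 -0.0054 0 0.0094 1" --pt "20.3 3.9 11.7 -0.0054 0 0.0094 1" --pt "20.4 3.6 11.8 -0.0054 0 0.0094 1" --pt "20.4 3.4 11.8 -0.0054 0 0.0094 1" --pt "20.4 3.1 11.8 -0.0054 0 0.0094 1" --pt "20.5 2.9 11.8 -0.0054 0 0.0094 1" --pt "20.5 2.6 11.8 -0.0054 0 0.0094 1" --pt "20.5 2.4 11.8 -0.0054 0 0.0094 1" --pt "20.5 2.1 11.9 -0.0054 0 0.0094 1" --pt "20.6 1.8 11.9 -0.0054 0 0.0094 1" --pt "20.6 1.6 11.9 -0.0054 0 0.0094 1" --pt "20.6 1.3 11.9 -0.0054 0 0.0094 1" --pt "20.6 1.1 11.9 -0.0054 0 0.0094 1" --pt "15.4 0.6 8.9 -0.004 0 0.007 1" --pt "10.3 0.3 6 -0.0027 0 0.0047 1" --pt "5.2 0.1 3 -0.0013 0 0.0023 1"

```text
time: 20.2
tool_pos: [503.6, 74.0, 178.6]
tcp_rot: [-179.9, -30.0, 91.9]
ft_force: [-0.1, -0.0, -4.0]
finger_gap: 16.2
grip_force: 107.5
```

Run:
```python
from h import *
s=sensors.sense();print(s["joint_pos"],s["ft_force"])
p,R=cur();print(p,R.as_euler('xyz',degrees=True),p+R.apply(NOSE))
q,Q=tcp(NOSE,[505,258,175],90,-30);print("fix",R.inv().apply(q-p),(R.inv()*Q).as_rotvec());p,R=q,Q
for pt,z,n in((-8,125,14),(2,102,10),(20,90,16),(50,88,16)):
    q,Q=tcp(NOSE,[505,258 if pt<20 else 260,z],90,pt);print(pt,q);p,R=rows(p,R,q,Q,n)
```

```text
[-17.61188969  -0.58610423 104.46071348  28.09954854  87.41732081
 -23.61191168] [-0.07155419 -0.02142425 -4.0033979 ]
[503.5550392   73.95501195 178.63736436] [-179.9346652   -29.96522466   91.85999979] [499.81455449 187.02917609 174.60720594]
fix [61.51729335  3.7856575  35.08878937] [-0.01736326  0.00062292  0.02811851]
-8 [505.         154.58387934 171.05546643]
[0.3, -0.0, 0.8, 0.0, -0.0274, -0.0]
[0.3, -0.0, 0.8, 0.0, -0.0274, -0.0]
[0.4, -0.0, 0.8, 0.0, -0.0274, -0.0]
[0.4, -0.0, 0.8, 0.0, -0.0274, -0.0]
[0.4, -0.0, 0.8, 0.0, -0.0274, -0.0]
[0.4, -0.0, 0.8, 0.0, -0.0274, -0.0]
[0.5, -0.0, 0.8, 0.0, -0.0274, -0.0]
[0.5, -0.0, 0.8, 0.0, -0.0274, -0.0]
[0.5, -0.0, 0.7, 0.0, -0.0274, -0.0]
[0.5, -0.0, 0.7, 0.0, -0.0274, -0.0]
[0.5, -0.0, 0.7, 0.0, -0.0274, -0.0]
[0.6, -0.0, 0.7, 0.0, -0.0274, -0.0]
[0.6, -0.0, 0.7, 0.0, -0.0274, -0.0]
[0.6, -0.0, 0.7, 0.0, -0.0274, -0.0]
2 [505.         164.15245041 165.3138013 ]
[0.9, -0.0, 0.7, -0.0, -0.0175, -0.0]
[0.9, -0.0, 0.7, -0.0, -0.0175, -0.0]
[0.9, -0.0, 0.7, -0.0, -0.0175, -0.0]
[0.9, -0.0, 0.7, -0.0, -0.0175, -0.0]
[0.9, -0.0, 0.6, -
[... 813 characters left out ...]
196, -0.0]
[1.3, -0.0, -1.4, 0.0, -0.0196, -0.0]
50 [505.         244.25505606 200.10752312]
[2.7, -0.0, -2.4, -0.0, -0.0327, 0.0]
[2.6, -0.0, -2.5, -0.0, -0.0327, 0.0]
[2.6, -0.0, -2.6, -0.0, -0.0327, 0.0]
[2.5, -0.0, -2.6, -0.0, -0.0327, 0.0]
[2.4, -0.0, -2.7, -0.0, -0.0327, 0.0]
[2.3, -0.0, -2.8, -0.0, -0.0327, 0.0]
[2.2, -0.0, -2.9, -0.0, -0.0327, 0.0]
[2.1, -0.0, -2.9, -0.0, -0.0327, 0.0]
[2.0, -0.0, -3.0, -0.0, -0.0327, 0.0]
[1.9, -0.0, -3.1, -0.0, -0.0327, 0.0]
[1.8, -0.0, -3.1, -0.0, -0.0327, 0.0]
[1.7, -0.0, -3.2, -0.0, -0.0327, 0.0]
[1.6, -0.0, -3.2, -0.0, -0.0327, 0.0]
[1.5, -0.0, -3.3, -0.0, -0.0327, 0.0]
[1.4, -0.0, -3.3, -0.0, -0.0327, 0.0]
[1.3, -0.0, -3.4, -0.0, -0.0327, 0.0]
```

Request:
apply_moves --pt "7 0.4 4 -0.002 0 0.003 1" --pt "13 0.8 7.5 -0.0035 0 0.0056 1" --pt "13 0.8 7.5 -0.0035 0 0.0056 1" --pt "13 0.8 7.5 -0.0035 0 0.0056 1" --pt "10 0.6 5.6 -0.003 0 0.0056 1" --pt "5.5 0.4 3 -0.0015 0 0.003 1" --pt "0 0 0 0 0 0 1" --pt "0 0 0 0 0 0 1"

```text
time: 21.2
tool_pos: [506.2, 144.0, 179.0]
tcp_rot: [-180.0, -30.0, 90.0]
ft_force: [-0.0, 0.8, -3.4]
finger_gap: 16.3
grip_force: 107.5
```

Request:
apply_moves --pt "0.3 0 0.8 0 -0.0274 0 1" --pt "0.3 0 0.8 0 -0.0274 0 1" --pt "0.4 0 0.8 0 -0.0274 0 1" --pt "0.4 0 0.8 0 -0.0274 0 1" --pt "0.4 0 0.8 0 -0.0274 0 1" --pt "0.4 0 0.8 0 -0.0274 0 1" --pt "0.5 0 0.8 0 -0.0274 0 1" --pt "0.5 0 0.8 0 -0.0274 0 1" --pt "0.5 0 0.7 0 -0.0274 0 1" --pt "0.5 0 0.7 0 -0.0274 0 1" --pt "0.5 0 0.7 0 -0.0274 0 1" --pt "0.6 0 0.7 0 -0.0274 0 1" --pt "0.6 0 0.7 0 -0.0274 0 1" --pt "0.6 0 0.7 0 -0.0274 0 1" --pt "0 0 0 0 0 0 1"

```text
time: 23.08
tool_pos: [506.1, 154.6, 171.2]
tcp_rot: [-180.0, -8.0, 90.0]
ft_force: [-0.4, -0.3, -4.5]
finger_gap: 16.2
grip_force: 107.5
```

Run:
```python
from h import *
s=sensors.sense();print(s["joint_pos"],s["ft_force"])
p,R=cur();print(p,R.as_euler('xyz',degrees=True),p+R.apply(NOSE))
t=np.ascontiguousarray(optics.snapshot("top")[:,:,::-1]);cv2.imwrite("pics/d.png",t)
print(proj("top",[p+R.apply([96,s,60]) for s in(-37,37)]))
```

```text
[  5.92506062  -3.22828267 102.94957305   8.05696249  79.57474431
   4.480262  ] [-0.4488667  -0.29830179 -4.50937803]
[506.09590567 154.55414612 171.17218593] [-179.98277439   -7.96366514   90.03209468] [506.01995407 257.94101262 125.05114878]
[[227.14787975 217.95339188]
 [227.28907161 190.67315675]]
```

Request:
apply_moves --pt "0.9 0 0.7 0 -0.0175 0 1" --pt "0.9 0 0.7 0 -0.0175 0 1" --pt "0.9 0 0.7 0 -0.0175 0 1" --pt "0.9 0 0.7 0 -0.0175 0 1" --pt "0.9 0 0.6 0 -0.0175 0 1" --pt "0.9 0 0.6 0 -0.0175 0 1" --pt "0.9 0 0.6 0 -0.0175 0 1" --pt "0.9 0 0.6 0 -0.0175 0 1" --pt "1 0 0.6 0 -0.0175 0 1" --pt "1 0 0.6 0 -0.0175 0 1" --pt "0 0 0 0 0 0 1"

```text
time: 24.5
tool_pos: [506.1, 163.9, 165.2]
tcp_rot: [-180.0, 2.1, 90.0]
ft_force: [-0.4, -0.1, -4.5]
finger_gap: 16.3
grip_force: 107.5
```

Request:
apply_moves --pt "1.6 0 -0.9 0 -0.0196 0 1" --pt "1.6 0 -1 0 -0.0196 0 1" --pt "1.6 0 -1 0 -0.0196 0 1" --pt "1.5 0 -1 0 -0.0196 0 1" --pt "1.5 0 -1 0 -0.0196 0 1" --pt "1.5 0 -1.1 0 -0.0196 0 1" --pt "1.5 0 -1.1 0 -0.0196 0 1" --pt "1.5 0 -1.1 0 -0.0196 0 1" --pt "1.4 0 -1.2 0 -0.0196 0 1" --pt "1.4 0 -1.2 0 -0.0196 0 1" --pt "1.4 0 -1.2 0 -0.0196 0 1" --pt "1.4 0 -1.2 0 -0.0196 0 1" --pt "1.3 0 -1.3 0 -0.0196 0 1" --pt "1.3 0 -1.3 0 -0.0196 0 1" --pt "1.3 0 -1.3 0 -0.0196 0 1" --pt "1.3 0 -1.4 0 -0.0196 0 1" --pt "0 0 0 0 0 0 1" --pt "0 0 0 0 0 0 1"

```text
time: 26.75
tool_pos: [506.2, 189.7, 179.2]
tcp_rot: [-180.0, 20.0, 90.0]
ft_force: [0.2, 0.4, -1.9]
finger_gap: 16.5
grip_force: 107.7
```

Request:
apply_moves --pt "2.7 0 -2.4 0 -0.0327 0 1" --pt "2.6 0 -2.5 0 -0.0327 0 1" --pt "2.6 0 -2.6 0 -0.0327 0 1" --pt "2.5 0 -2.6 0 -0.0327 0 1" --pt "2.4 0 -2.7 0 -0.0327 0 1" --pt "2.3 0 -2.8 0 -0.0327 0 1" --pt "2.2 0 -2.9 0 -0.0327 0 1" --pt "2.1 0 -2.9 0 -0.0327 0 1" --pt "2 0 -3 0 -0.0327 0 1" --pt "1.9 0 -3.1 0 -0.0327 0 1" --pt "1.8 0 -3.1 0 -0.0327 0 1" --pt "1.7 0 -3.2 0 -0.0327 0 1" --pt "1.6 0 -3.2 0 -0.0327 0 1" --pt "1.5 0 -3.3 0 -0.0327 0 1" --pt "1.4 0 -3.3 0 -0.0327 0 1" --pt "1.3 0 -3.4 0 -0.0327 0 1" --pt "0 0 0 0 0 0 1" --pt "0 0 0 0 0 0 1" --pt "0 0 0 0 0 0 1"

```text
time: 29.12
tool_pos: [506.4, 243.5, 200.4]
tcp_rot: [180.0, 49.9, 89.9]
ft_force: [-0.1, 0.7, -2.4]
finger_gap: 16.2
grip_force: 107.9
```

Run:
```python
from h import *
p,R=cur();print(p,R.as_euler('xyz',degrees=True),p+R.apply(NOSE),sensors.sense()["joint_pos"],sensors.sense()["ft_force"])
q,Q=tcp(NOSE,[506,258,150],90,25);p,R=rows(p,R,q,Q,8)
q,Q=tcp(NOSE,[506,200,170],90,0);print(q);p,R=rows(p,R,q,Q,8)
```

```text
[506.38299405 243.48135929 200.44257179] [179.98771157  49.94917514  89.94590141] [506.4108227  259.3257251   88.34906039] [ 41.86593336  33.38712031  70.33424886 -37.35500718 110.12239288
  39.65402314] [-0.10980037  0.6789467  -2.35846524]
[-8.0, -0.0, 0.9, -0.0, 0.0544, -0.0001]
[-8.1, -0.0, 0.5, -0.0, 0.0544, -0.0001]
[-8.1, -0.0, 0.0, -0.0, 0.0544, -0.0001]
[-8.1, -0.0, -0.4, -0.0, 0.0544, -0.0001]
[-8.1, -0.0, -0.8, -0.0, 0.0544, -0.0001]
[-8.0, -0.0, -1.3, -0.0, 0.0544, -0.0001]
[-7.9, -0.0, -1.7, -0.0, 0.0544, -0.0001]
[-7.8, -0.0, -2.1, -0.0, 0.0544, -0.0001]
[506. 104. 230.]
[-9.7, -0.0, 6.6, 0.0, 0.0545, 0.0]
[-10.0, -0.0, 6.0, 0.0, 0.0545, 0.0]
[-10.3, -0.0, 5.5, 0.0, 0.0545, 0.0]
[-10.6, -0.0, 4.9, 0.0, 0.0545, 0.0]
[-10.9, -0.0, 4.3, 0.0, 0.0545, 0.0]
[-11.1, -0.0, 3.7, 0.0, 0.0545, 0.0]
[-11.3, -0.0, 3.1, 0.0, 0.0545, 0.0]
[-11.4, -0.0, 2.5, 0.0, 0.0545, 0.0]
```

Force is back to the empty value (about -2 N), so the scoop is empty. Withdraw, then look for the slugs numerically.

Request:
apply_moves --pt "-8 0 0.9 0 0.0544 0 1" --pt "-8.1 0 0.5 0 0.0544 0 1" --pt "-8.1 0 0 0 0.0544 0 1" --pt "-8.1 0 -0.4 0 0.0544 0 1" --pt "-8.1 0 -0.8 0 0.0544 0 1" --pt "-8 0 -1.3 0 0.0544 0 1" --pt "-7.9 0 -1.7 0 0.0544 0 1" --pt "-7.8 0 -2.1 0 0.0544 0 1" --pt "-9.7 0 6.6 0 0.0545 0 1" --pt "-10 0 6 0 0.0545 0 1" --pt "-10.3 0 5.5 0 0.0545 0 1" --pt "-10.6 0 4.9 0 0.0545 0 1" --pt "-10.9 0 4.3 0 0.0545 0 1" --pt "-11.1 0 3.7 0 0.0545 0 1" --pt "-11.3 0 3.1 0 0.0545 0 1" --pt "-11.4 0 2.5 0 0.0545 0 1" --pt "-20 0 0 0 0 0 1" --pt "-30 0 0 0 0 0 1" --pt "-20 0 0 0 0 0 1" --pt "0 0 0 0 0 0 1"

```text
time: 31.62
tool_pos: [505.9, 32.7, 230.3]
tcp_rot: [180.0, 0.1, 89.8]
ft_force: [-1.0, -0.1, -2.0]
finger_gap: 16.1
grip_force: 107.7
```

Run:
```python
from h import *
p,R=cur();print(p,R.as_euler('xyz',degrees=True),sensors.sense()["ft_force"])
for n,c in(("top",(221,207,45)),("scene",(417,165,45))):
    a=cv2.imread(f"pics/{n}0.png");b=np.ascontiguousarray(optics.snapshot(n)[:,:,::-1]);cv2.imwrite(f"pics/{n}1.png",b)
    d=cv2.absdiff(cv2.cvtColor(a,6),cv2.cvtColor(b,6));x,y,r_=c
    m=(d[y-r_:y+r_,x-r_:x+r_]>22).astype(np.uint8)
    for row in m[::2,::1]: print(''.join('.#'[v] for v in row))
Q=frame(4.4);T=np.array([466.6,-3.8,120.]);print("to mat");rows(p,R,T,Q,16)
```

```text
[505.94321688  32.74602912 230.30150585] [1.79992869e+02 1.00725901e-01 8.98344064e+01] [-1.04286246 -0.14917066 -1.99158274]
....................................................................#############........#
....................................................................############.........#
....................................................................############..........
....................................................................############..........
......................................................................##########..........
........................................................................########..........
.....................................................................##.########..........
.....................................................................###..######..........
.....................................................................####.######....######
.....................................................................####.################
................................................................
[... 7187 characters left out ...]
............................
to mat
[-2.3, -2.5, 6.9, 0.0001, 0.0001, 0.0932]
[-2.5, -2.2, 6.9, 0.0001, 0.0001, 0.0932]
[-2.7, -2.0, 6.9, 0.0001, 0.0001, 0.0932]
[-2.9, -1.7, 6.9, 0.0001, 0.0001, 0.0932]
[-3.0, -1.5, 6.9, 0.0001, 0.0001, 0.0932]
[-3.1, -1.2, 6.9, 0.0001, 0.0001, 0.0932]
[-3.2, -0.9, 6.9, 0.0001, 0.0001, 0.0932]
[-3.3, -0.6, 6.9, 0.0001, 0.0001, 0.0932]
[-3.3, -0.3, 6.9, 0.0001, 0.0001, 0.0932]
[-3.4, 0.1, 6.9, 0.0001, 0.0001, 0.0932]
[-3.3, 0.4, 6.9, 0.0001, 0.0001, 0.0932]
[-3.3, 0.7, 6.9, 0.0001, 0.0001, 0.0932]
[-3.2, 1.0, 6.9, 0.0001, 0.0001, 0.0932]
[-3.1, 1.3, 6.9, 0.0001, 0.0001, 0.0932]
[-3.0, 1.6, 6.9, 0.0001, 0.0001, 0.0932]
[-2.8, 1.8, 6.9, 0.0001, 0.0001, 0.0932]
```

The difference masks show about five blobs inside the dish in both views. Now the scoop goes back to the mat.

Request:
apply_moves --pt "-2.3 -2.5 6.9 0 0 0.0932 1" --pt "-2.5 -2.2 6.9 0 0 0.0932 1" --pt "-2.7 -2 6.9 0 0 0.0932 1" --pt "-2.9 -1.7 6.9 0 0 0.0932 1" --pt "-3 -1.5 6.9 0 0 0.0932 1" --pt "-3.1 -1.2 6.9 0 0 0.0932 1" --pt "-3.2 -0.9 6.9 0 0 0.0932 1" --pt "-3.3 -0.6 6.9 0 0 0.0932 1" --pt "-3.3 -0.3 6.9 0 0 0.0932 1" --pt "-3.4 0.1 6.9 0 0 0.0932 1" --pt "-3.3 0.4 6.9 0 0 0.0932 1" --pt "-3.3 0.7 6.9 0 0 0.0932 1" --pt "-3.2 1 6.9 0 0 0.0932 1" --pt "-3.1 1.3 6.9 0 0 0.0932 1" --pt "-3 1.6 6.9 0 0 0.0932 1" --pt "-2.8 1.8 6.9 0 0 0.0932 1" --pt "0 0 0 0 0 0 1" --pt "0 0 0 0 0 0 1"

```text
time: 33.98
tool_pos: [467.0, -1.9, 120.0]
tcp_rot: [179.9, -0.0, 4.7]
ft_force: [0.4, -0.2, -2.3]
finger_gap: 16.6
grip_force: 107.8
```

Request:
apply_moves --pt "0 0 15 0 0 0 1" --pt "0 0 18 0 0 0 1" --pt "0 0 10 0 0 0 1" --pt "0 0 6 0 0 0 1" --pt "0 0 3 0 0 0 1" --pt "0 0 0 0 0 0 1"

```text
time: 34.72
tool_pos: [466.9, -2.5, 67.7]
tcp_rot: [179.9, 0.0, 4.5]
ft_force: [0.8, -0.2, -1.3]
finger_gap: 16.5
grip_force: 107.8
```

Request:
apply_moves --pt "0 0 1.5 0 0 0 1" --pt "0 0 1 0 0 0 1" --pt "0 0 1 0 0 0 1" --pt "0 0 0 0 0 0 1"

```text
time: 35.22
tool_pos: [466.7, -2.4, 64.0]
tcp_rot: [179.9, 0.0, 4.5]
ft_force: [-0.6, 0.8, -2.6]
finger_gap: 16.5
grip_force: 107.8
```

Request:
apply_moves --pt "0 0 0.6 0 0 0 1" --pt "0 0 0 0 0 0 1" --pt "0 0 0 0 0 0 1"

```text
time: 35.6
tool_pos: [467.0, -2.5, 63.8]
tcp_rot: [179.9, -0.0, 4.5]
ft_force: [-1.7, 0.6, 3.6]
finger_gap: 16.4
grip_force: 108.4
```

Contact, so I open slowly and then rise.

Request:
apply_moves --pt "0 0 0 0 0 0 0.7" --pt "0 0 0 0 0 0 0.6" --pt "0 0 0 0 0 0 0.4" --pt "0 0 0 0 0 0 0.2" --pt "0 0 0 0 0 0 0" --pt "0 0 0 0 0 0 0" --pt "0 0 0 0 0 0 0" --pt "0 0 -10 0 0 0 0" --pt "0 0 -30 0 0 0 0" --pt "0 0 -40 0 0 0 0" --pt "0 0 -50 0 0 0 0" --pt "-50 0 -20 0 0 0 0" --pt "-40 0 0 0 0 0 0" --pt "0 0 0 0 0 0 0"

```text
time: 37.35
tool_pos: [375.9, -9.5, 214.6]
tcp_rot: [179.9, -0.1, 4.5]
ft_force: [1.3, -0.4, 0.9]
finger_gap: 85.3
grip_force: 0.0
```

Run:
```python
from h import *
print(sensors.sense()["tool_pos"],sensors.sense()["ft_force"])
for n,boxes in(("top",{"jarcupcalc":(255,95,135,45),"scoop":(300,180,40,40)}),("scene",{"jarcupcalc":(270,250,165,105),"scoop":(285,180,70,85),"floor":(100,180,360,190)})):
    a=cv2.imread(f"pics/{n}0.png");b=np.ascontiguousarray(optics.snapshot(n)[:,:,::-1]);cv2.imwrite(f"pics/{n}2.png",b)
    if n=="scene":
        for im in(a,b):
            m=cv2.inRange(im[190:260,290:350],(150,)*3,(255,)*3);k=max(cv2.findContours(m,0,2)[0],key=cv2.contourArea)
            print("tray",cv2.contourArea(k),(cv2.boxPoints(cv2.minAreaRect(k))+[290,190]).round(1).tolist())
    d=(cv2.absdiff(cv2.GaussianBlur(cv2.cvtColor(a,6),(3,3),0),cv2.GaussianBlur(cv2.cvtColor(b,6),(3,3),0))>25).astype(np.uint8)
    for k,(x,y,w,h) in boxes.items():
        c=cv2.connectedComponentsWithStats(d[y:y+h,x:x+w])
        print(n,k,[(int(x+v[0]),int(y+v[1]),int(v[2]),int(v[3]),int(v[4])) for v in c[2][1:] if v[4]>6])
```

```text
[375.90752573  -9.49800066 214.628099  ] [ 1.32441987 -0.38353401  0.89025756]
top jarcupcalc []
top scoop [(309, 190, 5, 24, 80), (320, 200, 11, 12, 68), (326, 216, 8, 3, 14)]
tray 544.0 [[295.8, 215.6], [321.8, 202.6], [336.8, 232.6], [310.8, 245.6]]
tray 307.0 [[297.2, 217.4], [319.6, 206.2], [333.6, 234.2], [311.2, 245.4]]
scene jarcupcalc [(350, 250, 58, 19, 622)]
scene scoop [(285, 180, 18, 26, 339), (302, 180, 22, 16, 225), (342, 190, 13, 11, 110), (321, 201, 10, 16, 28), (296, 208, 5, 3, 10), (320, 211, 17, 24, 127), (344, 214, 11, 21, 132), (302, 218, 16, 13, 140), (350, 257, 5, 8, 31)]
scene floor [(100, 180, 203, 119, 6630), (302, 180, 22, 16, 225), (424, 180, 13, 8, 45), (342, 188, 30, 23, 390), (344, 195, 64, 74, 2418), (321, 201, 10, 16, 28), (296, 208, 5, 3, 10), (320, 211, 17, 24, 127), (302, 218, 16, 13, 140), (145, 224, 84, 61, 1648), (226, 247, 3, 4, 9), (227, 249, 8, 9, 39), (216, 255, 7, 10, 41)]
```

```bash
python3 -c "
from bench import r
print(r.hand_in())"
```

```text
the job is handed in; nothing more can be done
None
```

I handed the job in at about 37 s with about five slugs in the dish (counted from image differences and the drop in load force), the scoop upright on the mat again, and the jar, cup and calculator unmoved in the top view; I saw no sign of a spill, but did not recount the slugs left in the bin, and the result gave no verdict.

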